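Start the calibration of a laboratory balance

TASK

Start the balance's calibration with your fingertips: push the raised end of the red rocker on the power block until the rocker is fully over, then push the green key on the balance all the way in, then press the blue key fully down and keep it down: finish while still holding the blue key down. Press the keys in that order only, leave the yellow and white keys alone, and do not pick up or shift anything: the brass weight stays on the pan and everything else where it stands.

Things in the scene. Friction and masses are not known exactly. Their poses are not given: they have to be found in the camera images.
- balance: White laboratory balance, fixed, 280 (x) x 220 (y) mm. Origin under its middle on the bench; x points from the key side (front) to its back. Four round keys in a row on the flat front ledge (45 mm high) at x = -108 mm, y = -69, -23, 23, 69 mm, colours in any order. Behind: a display and body to 70 mm high, starting 40 mm behind the key centres, and a steel pan (at x = 60 mm, top 80 mm high).
- key_blue_base: Black bezel of the blue key, 29 mm in diameter and 2 mm thick, with the blue key in it. Origin on the balance's ledge at the key's centre, z = 45 mm.
- key_green_top (a point): Centre of the top face of the green key: cap, 22 mm in diameter, standing 10 mm proud of the balance's front ledge (top at z = 55 mm); the switch-on key: moves stiffly (about 2.5 N), stays in once pushed, does not come back. Pressed straight down.
- key_green (a joint): Travel of the green key downwards in m: 0 up, 0.006 fully down (its top then 4 mm above the ledge).
- key_blue_top (a point): Centre of the top face of the blue key: cap, 22 mm in diameter, standing 10 mm proud of the balance's front ledge (top at z = 55 mm); the calibration key: sprung, 1.2 N to start, 4 N fully down, comes back up when let go. Pressed straight down.
- key_blue (a joint): Travel of the blue key downwards in m: 0 up, 0.006 fully down (its top then 4 mm above the ledge).
- key_yellow_top (a point): Centre of the top face of the yellow key: cap, 22 mm in diameter, standing 10 mm proud of the balance's front ledge (top at z = 55 mm); not part of the job; sprung like the blue key. Pressed straight down.
- key_yellow (a joint): Travel of the yellow key downwards in m: 0 up, 0.006 fully down (its top then 4 mm above the ledge).
- key_white_top (a point): Centre of the top face of the white key: cap, 22 mm in diameter, standing 10 mm proud of the balance's front ledge (top at z = 55 mm); not part of the job; sprung like the blue key. Pressed straight down.
- key_white (a joint): Travel of the white key downwards in m: 0 up, 0.006 fully down (its top then 4 mm above the ledge).
- power_block: Grey bench power block, fixed, 170 (x) x 85 (y) x 45 mm high, with two white round sockets and one red rocker switch. Stands left or right of the balance. Origin under its middle on the bench; the rocker is at the -x end, the sockets towards +x.
- rocker (a joint): Red V-shaped rocker switch, 44 (along block x) x 26 mm, on a pivot along the block's y at x = -45, z = 49 mm in its frame. 0 rad: off, the half away from the sockets (-x) sticks up 8 mm, the other is level. 0.36: fully on, the half away from the sockets is level, its top 54 mm above the bench. Stays where left; takes about 2.5 N pressed 14 mm from the pivot.
- rocker_press (a point): Point on the top face of the rocker's half to be pushed, 14 mm from the pivot; off it is about 59 mm above the bench, fully on 54 mm. Moves with the rocker.
- cal_weight: Brass calibration weight, 30 mm in diameter, 48 mm tall, standing on the balance's pan (top at about 128 mm). Origin under its middle. Stays there.
- tube_rack: Loose green tube rack 180 x 80 x 55 mm (70 mm with tubes), on the other side of the balance from the power block. Origin under its middle. Bystander.
- vial: Loose glass vial, 25 mm in diameter, 50 mm tall, in front of the balance. Origin under its middle. Bystander.
- marker: Loose black and green marker pen lying along its x, about 130 mm long, 13 mm thick. Origin at its underside. Bystander.
- pipette: Loose white plastic dropper lying along its x, 150 mm long, 12 mm thick. Origin at its underside. Bystander.
- amber_bottle: Loose amber bottle, 60 mm in diameter, 110 mm tall, far left. Origin under its middle. Bystander.
- pen_cup: Loose dark pen cup, 80 mm in diameter, 90 mm tall, pens to 140 mm, far right. Origin under its middle. Bystander.

How it is judged (in metres and radians):
On the way, in this order (a step that is already met when the one before it is completed fails the run):
1. the rocker is pushed fully over (value of joint rocker above 0.29 rad), for 0.1 s.
2. the green key is pushed in (value of joint rocker above 0.29 rad and value of joint key_green above 0.0045 m), for 0.1 s.
3. the blue key is held down by the fingers (all of step 2 and value of joint key_blue above 0.0045 m and contact force between the fingers and key_blue_base above 1 N), for 0.3 s.
At the end, for the whole second after the job is handed in: The rocker is on (over 0.29 of 0.36 rad), the green key is in and the blue key is held down by the fingers (each over 4.5 of 6 mm, more than 1 N on the blue key), the yellow and white keys are up (under 2 mm), the weight is within 12 mm and all other loose things within 20 mm of where they began (all of step 3 and value of joint each of key_yellow, key_white below 0.002 m and distance of each of tube_rack, vial, marker, pipette, amber_bottle, pen_cup from where it was at the start of the episode below 0.02 m and distance of cal_weight from where it was at the start of the episode below 0.012 m); the arm keeps its last pose, push and grip.
It fails at once if the green or blue key is pressed before the rocker is on (value of joint rocker below 0.2 rad and value of joint any of key_green, key_blue above 0.003 m).
It fails at once if the blue key is pressed before the green key is in (value of joint key_green below 0.0035 m and value of joint key_blue above 0.003 m).
It fails at once if the yellow or white key is pressed (value of joint any of key_yellow, key_white above 0.003 m).
It fails at once if the brass weight is shifted, tipped or lifted (distance of cal_weight from where it was at the start of the episode above 0.012 m or angle between cal_weight's own z axis and vertical above 0.3 rad).
It fails at once if a bystander is shifted, knocked or lifted (distance of any of tube_rack, vial, marker, pipette, amber_bottle, pen_cup from where it was at the start of the episode above 0.02 m).
It also fails if it takes over 42 s, if anything falls off the work surface, if the arm or the gripper's body presses on something with over 40 N, if the wrist force passes 120 N, or if a joint passes its speed limit or range.

ROBOT

A 6-joint arm with a two-finger parallel gripper is mounted at the origin on the work surface. World frame = base frame: x ahead of the robot, y to its left, z up, the work surface at z = 0. Lengths are in m, angles in degrees, forces in N, time in s.
With the tool pointing down it reaches from about 0.4 to 0.825 m from the base axis. Payload 7 kg.
Tool frame: the origin (TCP) lies at the very end of the fingers, on their centre line; the grasp point (between the pads) lies 19 mm behind it (ctrl.grasp_offset is the distance from the TCP to the grasp point, in m); z points along the fingers, y is the line along which they close (so a half turn about z gives the same grasp; the last joint's range is limited). The gripper opens to 88 mm and grips with 3 to 60 N. Pads are 19 mm wide; open, the fingers measure 130 mm over their backs; the gripper's body (78 mm by 193 mm) begins 47 mm behind the grasp point.
Start: joints at [-50.3, 20.546, 0.682, 0, -70.136, -16.507], TCP at [0.266, -0.62, 0.227] pointing down, gripper open.
Joint ranges: [-176.03, 176.03], [-82.01, 121.73], [-58.28, 71.71], [-173.87, 95.51], [-174.79, -0.11], [-173.66, 173.66]. Speed limits (degrees/s): [136.94, 136.94, 172.46, 180, 180, 180].

INTERFACE

Orientations are given as [roll, pitch, yaw] about the fixed x, y, z axes, in that order (R = Rz(yaw) Ry(pitch) Rx(roll)).
In Python, from plant import ctrl gives the robot as it stands. The module is installed in compiled form; this text tells all that it offers.
- The arm moves only by the tool jog_arm, never from a script. Its argument "plan" is a list that holds one entry, the list of rows, each a list of 7 numbers: the opening, from 0 (shut) to 1 (fully open), then the shift along the tool's x, y, z in m, then the turn, a rotation vector about the tool's x, y, z in degrees. A call has 1 to 20 rows; each row is the pose to reach, as a shift and turn from the pose commanded when the call began, along the tool's axes at that moment; what a row does not reach only later rows make up. A row lasts 1/8 s, in which the tool goes at most 62.5 mm and 10.7 degrees, less where a joint would pass 70% of its speed; a pose out of reach is approached as far as the arm can. A call with a gripper value outside its range is refused whole. The fingers move at their own pace and stop on an object; the grip force is fixed at half the most. Time passes only in rows, so rows that repeat a pose let the fingers close. It gives the time, the measured TCP pose, the force, the opening and the grip force at its end, in the units of the state.
- ctrl.get_obs(): the state, without advancing time (a new reading comes with each control period).
- ctrl.snapshot(name): name is "scene" or "top" or "wrist"; returns a dict with "image" (480x640x3 uint8, red, green, blue), "vertical_fov" (degrees; the focal length in pixels is half the picture's height over the tangent of half this angle, whatever the lens; pixels are square), "cx", "cy" (the principal point, pixels), "R" (3x3) and "t" (3): a world point X has camera coordinates R X + t; the wrist camera has in their place "T_tool_cam" (4x4, takes a point from camera to tool coordinates, whose origin is the TCP and whose axes are the flange's). Camera axes: x right, y down, z forward; pixel columns grow to the right and rows downward; lengths in m; the calibration is good to about 2 mm. The wrist camera is an equidistant fisheye: a pixel r from the principal point sees the ray r / f radians off the axis. A picture is of the moment at which its call begins: read the wrist's pose just before it. There is no depth.
- ctrl.close_job(): hands the job in; it is judged then, once.
The state is a dict: "clock": time; "joint_pos": joint angles; "qvel": joint speeds; "tau": joint torques, N m; "tool_pos": TCP position; "orientation": TCP orientation; "force": force on the tool from outside, world axes, zero at the start; "moment": the same for the moment, N m; "opening": finger opening in m; "gripper_force": force on a finger pad.
Only numpy, scipy, OpenCV 4.12 (cv2) and the standard library are available. Lean on these libraries where they do the work, as an engineer would, in place of code of your own. Each camera call takes 0.05 s, during which the arm holds its last target. There are 200 camera calls.

## Working session

There is one attempt and no reset: what is moved stays moved. The work goes in short steps, Python scripts to look and compute and a tool call to move; the robot and the scene stay as the last step left them, time stands still between calls to the robot, and variables do not carry over. Pictures are saved under pics/ and viewed, at most 10 in all, crops included, and the job is handed in when it is done.

Besides the shell and the picture viewer there is one more tool, called by a JSON object that holds its "op" and its "data". jog_arm: Moves the arm, as the interface text tells. Its arguments: {"type":"object","properties":{"plan":{"type":"array","items":{"type":"array","items":{"type":"array","items":{"type":"number"}}}}},"required":["plan"]}

```bash
mkdir -p pics; cat > h.py <<'E'
import numpy as np, cv2
from plant import ctrl
def ray_plane(s,u,v,z):
    f=240/np.tan(np.radians(s["vertical_fov"])/2)
    R=np.array(s["R"]);t=np.array(s["t"])
    c=-R.T@t; d=R.T@np.array([(u-s["cx"])/f,(v-s["cy"])/f,1])
    return c+d*(z-c[2])/d[2]
E
python3 - <<'E'
from h import *
import pickle
o=ctrl.get_obs();print({k:np.round(v,3) for k,v in o.items()})
for n in("top","scene"):
    s=ctrl.snapshot(n);pickle.dump(s,open(n+'.pkl','wb'));cv2.imwrite(f'pics/{n}.png',s["image"][:,:,::-1])
    print(n,-np.array(s["R"]).T@s["t"],s["vertical_fov"])
E
```

```text
{'clock': np.float64(0.0), 'joint_pos': array([-5.0301e+01,  2.0592e+01,  6.3500e-01, -2.0000e-02, -7.0135e+01,
       -1.6508e+01]), 'qvel': array([-0.048,  0.026,  0.024, -0.036, -0.071,  0.065]), 'tau': array([ 1.0000e-03, -5.8272e+01,  2.9305e+01,  6.9970e+00,  7.0000e-03,
       -0.0000e+00]), 'tool_pos': array([ 0.266, -0.62 ,  0.226]), 'orientation': array([ 1.79907e+02, -8.00000e-03, -1.56815e+02]), 'force': array([1.009, 0.192, 0.32 ]), 'moment': array([0.06 , 0.006, 0.052]), 'gripper_force': np.float64(0.0), 'opening': np.float64(0.088)}
top [ 0.37826843 -0.0109961   1.24139197] 47.032936638122784
scene [1.01501207 0.49500001 1.06968939] 53.48827531014261
```

View pics/top.png

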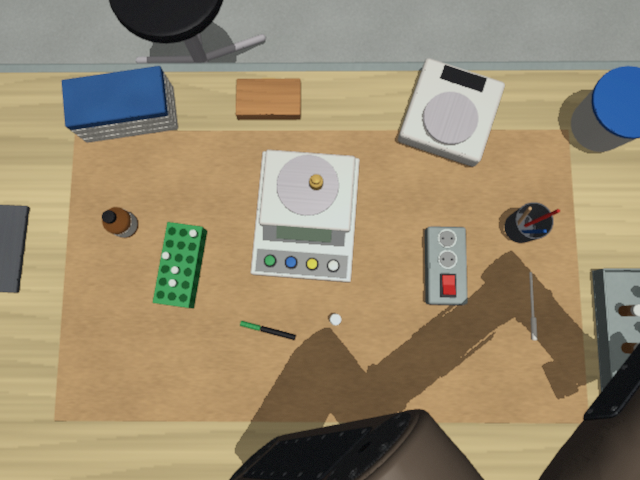

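View pics/scene.png

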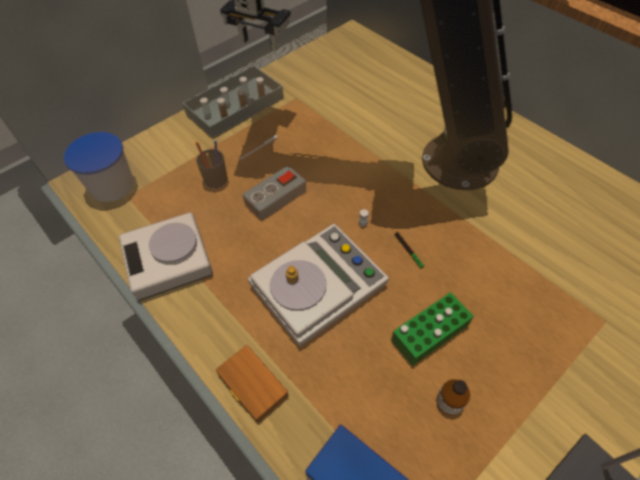

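The top view shows the keys at about green (270,261), blue (291,262), yellow (312,264) and white (333,266). The rocker is at (448,285), with the sockets behind it. The scene view confirms this order. Next I measure them by colour.

```bash
python3 - <<'E'
from h import *
import pickle
W={'top':dict(green=(270,261),blue=(291,262),yellow=(312,264),white=(333,266),red=(448,285),sock1=(447,238),sock2=(447,259)),
'scene':dict(green=(369,272),blue=(357,260),yellow=(346,248),white=(335,237),red=(287,178))}
for n in W:
    s=pickle.load(open(n+'.pkl','rb'));hsv=cv2.cvtColor(s["image"],cv2.COLOR_RGB2HSV)
    for k,(u,v) in W[n].items():
        r=14 if k=='red' else 9
        p=hsv[v-r:v+r+1,u-r:u+r+1].astype(int);H,S,V=p[...,0],p[...,1],p[...,2]
        m=dict(green=(abs(H-65)<22)&(S>110),blue=(abs(H-110)<15)&(S>110),yellow=(abs(H-28)<8)&(S>120),red=((H<8)|(H>172))&(S>150)).get(k,(S<40)&(V>175))
        m=m.astype(np.uint8);nn,l,st,ce=cv2.connectedComponentsWithStats(m)
        i=1+np.argmax(st[1:,4]);c=ce[i]+[u-r,v-r]
        z=.055 if 'sock' not in k else .046
        print(n,k,c.round(1),st[i,2:],ray_plane(s,*c,z).round(4))
    if n=='top':
        c=cv2.findContours((((hsv[...,0]<8)|(hsv[...,0]>172))&(hsv[...,1]>150)).astype(np.uint8),0,2)[0]
        print([(cv2.minAreaRect(x)) for x in c if 200<cv2.contourArea(x)<900])
        for uv in [(427,228),(465,226),(466,304),(427,303)]: print(ray_plane(s,*uv,.045).round(3))
E
```

```text
top green [269.4 260.1] [10 11 84] [0.5174 0.107  0.055 ]
top blue [290.5 261.5] [10 10 88] [0.5144 0.0613 0.055 ]
top yellow [311.5 263.4] [10 11 90] [0.5103 0.0158 0.055 ]
top white [333. 265.] [ 9  9 69] [ 0.5068 -0.0307  0.055 ]
top red [448.4 284.4] [ 14  20 251] [ 0.4652 -0.2777  0.055 ]
top sock1 [447.4 237.2] [ 19  19 101] [ 0.5692 -0.2813  0.046 ]
top sock2 [447.7 259.1] [ 19  19 111] [ 0.5208 -0.2802  0.046 ]
[((448.33416748046875, 284.5110778808594), (19.822662353515625, 12.439053535461426), 86.18592071533203)]
[ 0.59  -0.237  0.045]
[ 0.594 -0.321  0.045]
[ 0.424 -0.316  0.045]
[ 0.426 -0.233  0.045]
scene green [368.7 271.9] [ 8  7 49] [0.5186 0.1083 0.055 ]
scene blue [356.8 259.5] [ 8  8 42] [0.5142 0.062  0.055 ]
scene yellow [345.2 247.8] [10  9 67] [0.5106 0.0162 0.055 ]Traceback (most recent call last):
  File "<stdin>", line 12, in <module>
    return _wrapfunc(a, 'argmax', axis=axis, out=out, **kwds)
    return bound(*args, **kwds)
ValueError: attempt to get argmax of an empty sequence
```

The positions agree between the two views and the key spacing comes out at 46 mm. The rocker press point is about (0.4495, -0.2755). I'll move above it at z = 0.15 with the fingers shut and tool y along world y.

{"op": "jog_arm", "data": {"plan": [[[0, -0.304, 0.2445, 0.04, 0, 0, 23.2], [0, -0.304, 0.2445, 0.04, 0, 0, 23.2], [0, -0.304, 0.2445, 0.04, 0, 0, 23.2], [0, -0.304, 0.2445, 0.04, 0, 0, 23.2], [0, -0.304, 0.2445, 0.04, 0, 0, 23.2], [0, -0.304, 0.2445, 0.04, 0, 0, 23.2], [0, -0.304, 0.2445, 0.04, 0, 0, 23.2], [0, -0.304, 0.2445, 0.04, 0, 0, 23.2], [0, -0.304, 0.2445, 0.077, 0, 0, 23.2], [0, -0.304, 0.2445, 0.077, 0, 0, 23.2], [0, -0.304, 0.2445, 0.077, 0, 0, 23.2]]]}}

```text
clock: 1.48
tool_pos: [0.449, -0.2769, 0.1504]
orientation: [-180.0, -0.0, 180.0]
force: [-0.6, -0.2, -0.4]
opening: 0.0004
gripper_force: 0.0
```

```bash
python3 - <<'E'
from h import *
o=ctrl.get_obs();print({k:np.round(o[k],4) for k in('clock','tool_pos','orientation','force','opening','joint_pos')})
s=ctrl.snapshot('wrist');cv2.imwrite('pics/w1.png',s["image"][:,:,::-1])
from scipy.spatial.transform import Rotation as Ro
R=Ro.from_euler('xyz',o['orientation'],degrees=True).as_matrix();p=np.array(o['tool_pos']);T=np.array(s['T_tool_cam'])
f=240/np.tan(np.radians(s["vertical_fov"])/2)
def proj(X):
    x=np.linalg.inv(T)@np.r_[R.T@(np.array(X)-p),1];x=x[:3];th=np.arccos(x[2]/np.linalg.norm(x));q=x[:2]/np.hypot(*x[:2])
    return (np.array([s['cx'],s['cy']])+f*th*q).round(1)
def unproj(u,v,z):
    q=np.array([u-s['cx'],v-s['cy']]);r=np.hypot(*q);th=r/f
    d=R@T[:3,:3]@np.r_[np.sin(th)*q/r,np.cos(th)];c=R@T[:3,3]+p
    return (c+d*(z-c[2])/d[2]).round(4)
print('press pt',proj([.4495,-.2755,.059]),'tcp',proj(p))
hsv=cv2.cvtColor(s["image"],cv2.COLOR_RGB2HSV)
m=(((hsv[...,0]<8)|(hsv[...,0]>172))&(hsv[...,1]>150)).astype(np.uint8)
for c in cv2.findContours(m,0,2)[0]:
    if cv2.contourArea(c)>300:
        b=cv2.boxPoints(cv2.minAreaRect(c));print(cv2.contourArea(c),b.round(0).tolist(),[unproj(*q,z).tolist() for q in b for z in(.055,.062)])
E
```

```text
{'clock': np.float64(1.475), 'tool_pos': array([ 0.449 , -0.2769,  0.1504]), 'orientation': array([-1.799689e+02, -2.500000e-03,  1.799593e+02]), 'force': array([-0.6371, -0.1714, -0.3668]), 'opening': np.float64(0.0004), 'joint_pos': array([-1.03135e+01,  1.04217e+01, -2.40149e+01,  3.77000e-02,
       -5.55603e+01, -7.97486e+01])}
press pt [321.7 242.7] tcp [319.8 303. ]
1875.5 [[300.0, 230.0], [338.0, 230.0], [338.0, 283.0], [300.0, 283.0]] [[0.4413, -0.291, 0.055], [0.4392, -0.2906, 0.062], [0.4413, -0.2639, 0.055], [0.4392, -0.2642, 0.062], [0.4829, -0.2632, 0.055], [0.4796, -0.2636, 0.062], [0.4829, -0.2917, 0.055], [0.4796, -0.2913, 0.062]]
```

View pics/w1.png

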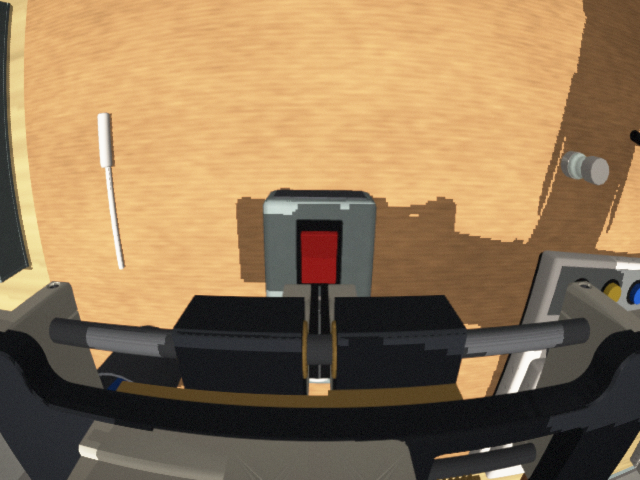

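The wrist view shows the rocker at rows 230-283, columns 300-338. Its outer edge is at x ≈ 0.4395 and its mid-line at y ≈ -0.277, right under the tool. I'll press straight down.

{"op": "jog_arm", "data": {"plan": [[[0, 0.001, 0, 0.05, 0, 0, 0], [0, 0.001, 0, 0.08, 0, 0, 0], [0, 0.001, 0, 0.086, 0, 0, 0], [0, 0.001, 0, 0.089, 0, 0, 0], [0, 0.001, 0, 0.092, 0, 0, 0], [0, 0.001, 0, 0.094, 0, 0, 0], [0, 0.001, 0, 0.096, 0, 0, 0], [0, 0.001, 0, 0.0965, 0, 0, 0], [0, 0.001, 0, 0.0965, 0, 0, 0], [0, 0.001, 0, 0.0965, 0, 0, 0]]]}}

```text
clock: 2.78
tool_pos: [0.4481, -0.2761, 0.0542]
orientation: [-180.0, 0.0, -180.0]
force: [-4.1, 1.0, 12.2]
opening: 0.0004
gripper_force: 6.4
```

{"op": "jog_arm", "data": {"plan": [[[0, 0, 0, 0.0006, 0, 0, 0], [0, 0, 0, 0.0006, 0, 0, 0], [0, 0, 0, 0.0006, 0, 0, 0]]]}}

```text
clock: 3.15
tool_pos: [0.4481, -0.2761, 0.0541]
orientation: [-180.0, 0.0, -180.0]
force: [-6.3, 2.3, 18.8]
opening: 0.0004
gripper_force: 9.2
```

{"op": "jog_arm", "data": {"plan": [[[0, 0, 0, -0.05, 0, 0, 0], [0, 0, 0, -0.096, 0, 0, 0], [0, -0.07, 0.383, -0.096, 0, 0, 0], [0, -0.07, 0.383, -0.096, 0, 0, 0], [0, -0.07, 0.383, -0.096, 0, 0, 0], [0, -0.07, 0.383, -0.096, 0, 0, 0], [0, -0.07, 0.383, -0.096, 0, 0, 0], [0, -0.07, 0.383, -0.096, 0, 0, 0], [0, -0.07, 0.383, -0.096, 0, 0, 0], [0, -0.07, 0.383, -0.096, 0, 0, 0], [0, -0.07, 0.383, -0.096, 0, 0, 0]]]}}

```text
clock: 4.53
tool_pos: [0.5177, 0.1061, 0.1483]
orientation: [-180.0, -0.0, 180.0]
force: [-0.2, 0.2, 0.1]
opening: 0.0003
gripper_force: 0.0
```

```bash
python3 - <<'E'
from h import *
o=ctrl.get_obs();print({k:np.round(o[k],4) for k in('clock','tool_pos','orientation','force')})
s=ctrl.snapshot('wrist');g=ctrl.snapshot('scene');t=ctrl.snapshot('top')
a=cv2.resize(g['image'][150:230,230:350],(400,267),interpolation=2);b=cv2.resize(t['image'][220:310,400:490],(267,267),interpolation=2)
cv2.imwrite('pics/w2.png',np.vstack([s["image"],np.pad(np.hstack([a,b]),((0,0),(0,640-667 if 0 else 0),(0,0)))[:120*2,:640]])[-600:,:,::-1])
from scipy.spatial.transform import Rotation as Ro
R=Ro.from_euler('xyz',o['orientation'],degrees=True).as_matrix();p=np.array(o['tool_pos']);T=np.array(s['T_tool_cam'])
f=240/np.tan(np.radians(s["vertical_fov"])/2)
def unproj(u,v,z):
    q=np.array([u-s['cx'],v-s['cy']]);r=np.hypot(*q);th=r/f
    d=R@T[:3,:3]@np.r_[np.sin(th)*q/r,np.cos(th)];c=R@T[:3,3]+p
    return (c+d*(z-c[2])/d[2]).round(4)
hsv=cv2.cvtColor(s["image"],cv2.COLOR_RGB2HSV).astype(int);H,S=hsv[...,0],hsv[...,1]
for k,m in dict(green=(abs(H-65)<22)&(S>110),blue=(abs(H-110)<15)&(S>110),yellow=(abs(H-28)<6)&(S>170)).items():
  for c in cv2.findContours(m.astype(np.uint8),0,2)[0]:
    if 250<cv2.contourArea(c)<3000:
        (x,y),r=cv2.minEnclosingCircle(c);print(k,cv2.contourArea(c),round(x),round(y),round(r),unproj(x,y,.055))
E
```

```text
{'clock': np.float64(4.525), 'tool_pos': array([0.5177, 0.1061, 0.1483]), 'orientation': array([-1.799951e+02, -1.960000e-02,  1.799544e+02]), 'force': array([-0.2306,  0.183 ,  0.0913])}
green 748.0 322 236 16 [0.5137 0.1075 0.055 ]
green 752.5 380 50 29 [0.3841 0.1461 0.055 ]
blue 641.5 623 460 25 [0.896  0.5988 0.055 ]
blue 759.5 259 231 16 [0.5101 0.0627 0.055 ]
```

View pics/w2.png

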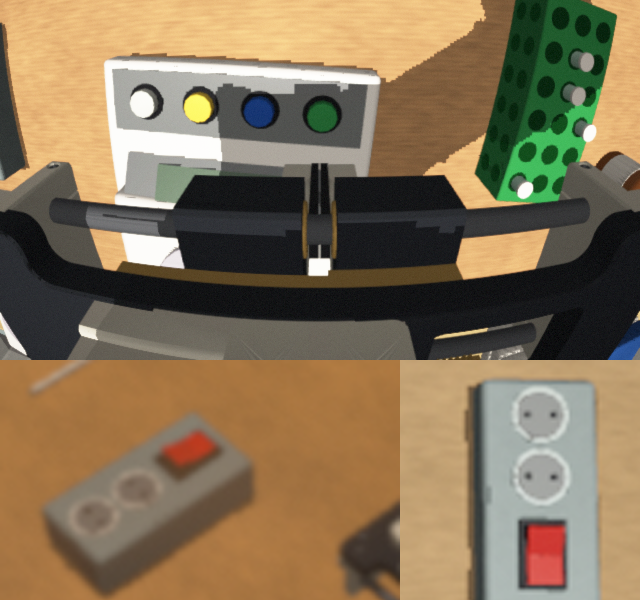

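The wrist view shows green at (322,115 in the composite), just ahead of the fingers, which puts it at about (0.516, 0.107). The rocker crops show it tilted over. I'll press green.

{"op": "jog_arm", "data": {"plan": [[[0, 0.002, 0.001, 0.05, 0, 0, 0], [0, 0.002, 0.001, 0.085, 0, 0, 0], [0, 0.002, 0.001, 0.091, 0, 0, 0], [0, 0.002, 0.001, 0.094, 0, 0, 0], [0, 0.002, 0.001, 0.097, 0, 0, 0], [0, 0.002, 0.001, 0.099, 0, 0, 0], [0, 0.002, 0.001, 0.1, 0, 0, 0], [0, 0.002, 0.001, 0.1005, 0, 0, 0], [0, 0.002, 0.001, 0.1005, 0, 0, 0], [0, 0.002, 0.001, 0.1005, 0, 0, 0]]]}}

```text
clock: 5.92
tool_pos: [0.5168, 0.1083, 0.0491]
orientation: [180.0, 0.1, -180.0]
force: [-2.0, -1.2, 8.7]
opening: 0.0002
gripper_force: 4.7
```

The green key is at its stop: z = 0.049 and force well above 2.5 N. Next I lift and move over blue.

{"op": "jog_arm", "data": {"plan": [[[0, 0, 0, -0.04, 0, 0, 0], [0, 0, 0, -0.06, 0, 0, 0], [0, 0.004, -0.0455, -0.06, 0, 0, 0], [0, 0.004, -0.0455, -0.06, 0, 0, 0], [0, 0.004, -0.0455, -0.06, 0, 0, 0], [0, 0.004, -0.0455, -0.06, 0, 0, 0]]]}}

```text
clock: 6.68
tool_pos: [0.5122, 0.0631, 0.1079]
orientation: [180.0, 0.0, -180.0]
force: [0.0, 0.8, 0.1]
opening: -0.0
gripper_force: 0.0
```

```bash
python3 - <<'E'
from h import *
o=ctrl.get_obs();print({k:np.round(o[k],4) for k in('clock','tool_pos','force')})
s=ctrl.snapshot('wrist');g=ctrl.snapshot('scene')
cv2.imwrite('pics/w3.png',np.hstack([s["image"][130:380,160:480],cv2.resize(g['image'][200:300,290:410],(300,250),interpolation=2)])[:,:,::-1])
E
```

```text
{'clock': np.float64(6.675), 'tool_pos': array([0.5122, 0.0631, 0.1079]), 'force': array([0.0105, 0.7925, 0.0602])}
```

View pics/w3.png

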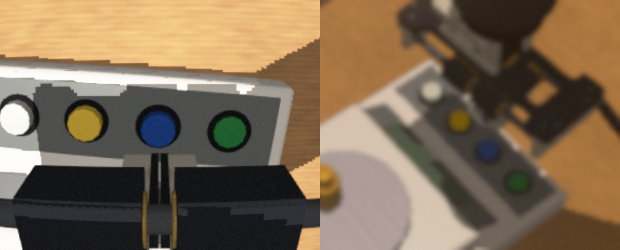

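The green key now sits lower in its bezel, at crop position (230,131). Blue, at (158,128), is lined up with the fingers. I'll press blue and hold.

{"op": "jog_arm", "data": {"plan": [[[0, 0, -0.001, 0.045, 0, 0, 0], [0, 0, -0.001, 0.051, 0, 0, 0], [0, 0, -0.001, 0.054, 0, 0, 0], [0, 0, -0.001, 0.057, 0, 0, 0], [0, 0, -0.001, 0.059, 0, 0, 0], [0, 0, -0.001, 0.06, 0, 0, 0], [0, 0, -0.001, 0.0605, 0, 0, 0], [0, 0, -0.001, 0.0605, 0, 0, 0], [0, 0, -0.001, 0.0605, 0, 0, 0], [0, 0, -0.001, 0.0605, 0, 0, 0], [0, 0, -0.001, 0.0605, 0, 0, 0]]]}}

```text
clock: 8.15
tool_pos: [0.5126, 0.0618, 0.0491]
orientation: [180.0, 0.1, -180.0]
force: [-5.3, 0.5, 15.4]
opening: 0.0005
gripper_force: 7.2
```

```bash
python3 -c "
from plant import ctrl
print(ctrl.get_obs()['force']); print(ctrl.close_job())"
```

```text
[-5.28269322  0.54842505 15.3715715 ]
the job is handed in; nothing more can be done
None
```

I pushed the rocker fully over, pressed the green key in, and handed the job in at about 8 s with the blue key held at its stop with about 15 N; the judge's verdict was not shown.

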